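Ring the sprued wax patterns for investing

TASK

Get the four wax patterns ready for investing: put each steel casting ring over the wax on the rubber base of its own size, lowering it gently, not dropping it, and keeping it off the wax, so that it stands flat on the base with the wax and cone inside. Leave the bases about where they stand, and do not disturb the stone tooth model or the amber bottle. At the end all four rings stand released on their bases.

Things in the scene. Friction and masses are not known exactly. Their poses are not given: they have to be found in the camera images.
- ring_32_mid (a point): Smallest steel casting ring: a plain tube open at both ends, standing upright on the bench; outer diameter 32 mm, inner 27 mm, height 44 mm, about 80 g. The point is its centre, 22 mm above its lower edge; z runs along the tube. Take it across its outside. It belongs on base_32.
- base_32: Smallest brown rubber ring base, loose: round flange 50 mm across, flat seat 6 mm above the bench, a 2 mm lip at the edge; in the middle a cone 17 mm wide at the seat, 18 mm high, bearing one small wax crown 8 mm wide of blue wax, top 36 mm up. Origin: centre of the underside, z up. Its ring has 5 mm play round the cone's foot; seated, the ring's centre is 28 mm above this origin.
- ring_42_mid (a point): Second smallest steel casting ring: a plain tube open at both ends, standing upright on the bench; outer diameter 42 mm, inner 37 mm, height 48 mm, about 117 g. The point is its centre, 24 mm above its lower edge; z runs along the tube. Take it across its outside. It belongs on base_42.
- base_42: Second smallest brown rubber ring base, loose: round flange 60 mm across, flat seat 6 mm above the bench, a 2 mm lip at the edge; in the middle a cone 27 mm wide at the seat, 18 mm high, bearing one wax crown 11 mm wide of blue wax, top 40 mm up. Origin: centre of the underside, z up. Its ring has 5 mm play round the cone's foot; seated, the ring's centre is 30 mm above this origin.
- ring_52_mid (a point): Second largest steel casting ring: a plain tube open at both ends, standing upright on the bench; outer diameter 52 mm, inner 47 mm, height 52 mm, about 158 g. The point is its centre, 26 mm above its lower edge; z runs along the tube. Take it across its outside. It belongs on base_52.
- base_52: Second largest brown rubber ring base, loose: round flange 70 mm across, flat seat 6 mm above the bench, a 2 mm lip at the edge; in the middle a cone 37 mm wide at the seat, 18 mm high, bearing a two-crown wax bridge 21 x 10 mm of blue wax, top 44 mm up. Origin: centre of the underside, z up. Its ring has 5 mm play round the cone's foot; seated, the ring's centre is 32 mm above this origin.
- ring_62_mid (a point): Largest steel casting ring: a plain tube open at both ends, standing upright on the bench; outer diameter 62 mm, inner 57 mm, height 56 mm, about 205 g. The point is its centre, 28 mm above its lower edge; z runs along the tube. Take it across its outside. It belongs on base_62.
- base_62: Largest brown rubber ring base, loose: round flange 80 mm across, flat seat 6 mm above the bench, a 2 mm lip at the edge; in the middle a cone 47 mm wide at the seat, 18 mm high, bearing a three-crown wax bridge 30 x 10 mm of blue wax, top 44 mm up. Origin: centre of the underside, z up. Its ring has 5 mm play round the cone's foot; seated, the ring's centre is 34 mm above this origin.
- plaster_model_mid (a point): Yellowish stone model of a row of teeth, a block about 60 x 60 x 34 mm lying among the rings; the point is its centre, 16 mm above the bench. Not to be moved.
- amber_bottle_mid (a point): Small amber glass bottle with a black cap, diameter 36 mm, 72 mm tall, standing among the rings; the point is its centre, 36 mm above the bench; z runs up the bottle. Not to be moved or tipped.
Not all that is in view belongs to the job. What is shaped like the part that bears ring_32_mid but red is not meant.

How it is judged:
By the outcome, as a careful person would: the job done as asked, in the order asked, and still so for the second after the job is handed in, with the robot touching nothing.
It also fails if it takes over 102 s, if anything falls off the work surface, if the arm or the gripper's body presses on something with over 40 N, if the wrist force passes 120 N, or if a joint passes its speed limit or range.

ROBOT

A 6-joint arm with a two-finger parallel gripper is mounted at the origin on the work surface. World frame = base frame: x ahead of the robot, y to its left, z up, the work surface at z = 0. Lengths are in m, angles in degrees, forces in N, time in s.
With the tool pointing down it reaches from about 0.275 to 0.85 m from the base axis. Payload 5.2 kg.
Tool frame: the origin (TCP) lies midway between the tips of the shut fingers; the grasp point (between the pads) lies 19 mm behind it; z points along the fingers, x is the direction in which the jaws open and shut, and the axes are right-handed (so a half turn about z gives the same grasp; the last joint's range is limited). The gripper opens to 85 mm and grips with 20 to 120 N. Pads are 22 mm wide; open, the fingers measure 114 mm over their backs; the gripper's body (76 mm by 85 mm) begins 54 mm behind the grasp point. The pads swing forward as they close: fully open they stand 13 mm farther back than shut.
Start: joints at [-84.901, 14.817, 87.949, -0, 77.235, -11.62], TCP at [0.158, -0.527, 0.231] pointing down, gripper open.
Joint ranges: [-179.93, 179.93], [-52.35, 119.4], [10.71, 147.94], [-69.91, 249.91], [12.55, 155.21], [-178.61, 178.61]. Speed limits (degrees/s): [147.25, 147.25, 180, 180, 180, 180].

INTERFACE

Orientations are given as [roll, pitch, yaw] about the fixed x, y, z axes, in that order (R = Rz(yaw) Ry(pitch) Rx(roll)).
In Python, from station import r, cams, ticket, spotter gives the robot as it stands. The module is installed in compiled form; this text tells all that it offers.
- The arm moves only by the shell command python3 -m crank 'ROWS' [FORCE]. ROWS is JSON, a list that holds one entry, the list of rows, each a list of 5 numbers: the shift along the tool's x, y, z in cm, then the turn about the tool's z in degrees, then the closure, from 0 (fully open) to 1 (shut). A call has 1 to 12 rows; each row is the pose to reach, as a shift and turn from the pose commanded when the call began, along the tool's axes at that moment; what a row does not reach only later rows make up. A row lasts 1/12 s, in which the tool goes at most 41.7 mm and 7.16 degrees, less where a joint would pass 70% of its speed; a pose out of reach is approached as far as the arm can. A call with a gripper value outside its range is refused whole. The fingers move at their own pace and stop on an object; FORCE is the grip in N (left out, the last holds). Time passes only in rows, so rows that repeat a pose let the fingers close. It gives the time, the measured TCP pose, the force and the opening at its end, in the units of the state.
- r.get_state(): the state, without advancing time (a new reading comes with each control period).
- cams.snapshot(name): name is "scene" or "top" or "wrist"; returns (picture, depth): 420x560x3 uint8, blue, green, red; 420x560 float32, m along the optical axis (not along the pixel's ray), 0 where there is no reading.
- cams.camera_params(name): a dict with "intrinsics" (3x3 intrinsics, pixels), "dist_coeffs" ([k1, k2, p1, p2, k3] as OpenCV has them; the pictures are not rectified), "extrinsics" (4x4, takes a point from camera to world coordinates). Camera axes: x right, y down, z forward; pixel columns grow to the right and rows downward; lengths in m; the calibration is good to about 2 mm. A picture is of the moment at which its call begins: read the wrist's pose just before it. camera_params takes no time and is no camera call; for the wrist camera it gives the pose at the moment of the call.
- ticket.sign_off(): hands the job in, once; it reports no verdict.
Trained networks look in the newest picture that a camera, given by its name, has taken for a name from the list of things; names that differ only in an ending like _2 or _b are one class to them, and where a whole thing is asked for, a point or a joint stands for the part that bears it (a point fixed in the world has none). Each returns a list of dicts, best first, with "p" (0 to 1); they miss things now and then, are a little off and sometimes report something else, mostly with a low value. They report only what shows in the picture. A call takes as long as a camera call. They do not tell look-alikes from the thing itself.
- spotter.find_in(target, camera): "centre" ([x, y, z] in m, in the coordinates of the camera as it stood for that picture, good to about 4 mm: the middle of the surface that is visible of it).
The state is a dict: "clock": time; "joints": joint angles; "joint_velocities": joint speeds; "joint_torque": joint torques, N m; "tool_pos": TCP position; "eef_rot": TCP orientation; "force": force on the tool from outside, world axes, zero at the start; "moment": the same for the moment, N m; "finger_gap": finger opening in m.
Only numpy, scipy, OpenCV 4.12 (cv2) and the standard library are available. Lean on these libraries where they do the work, as an engineer would, in place of code of your own. Each camera call takes 0.05 s, during which the arm holds its last target. There are 200 camera calls.

## Working session

There is one attempt and no reset: what is moved stays moved. The work goes in short steps, Python scripts to look and compute and a shell command to move; the robot and the scene stay as the last step left them, time stands still between calls to the robot, and variables do not carry over. Pictures are saved under pics/ and viewed, about 12 in all and at most 16, crops included, and the job is handed in when it is done.

```bash
mkdir -p pics; cat > h.py <<'E'
import numpy as np, cv2
from station import r, cams, ticket, spotter
def shot(name, f=None):
    P=cams.camera_params(name); im,d=cams.snapshot(name)
    if f: cv2.imwrite('pics/'+f,im)
    return P,im,d
def pix(P,p):
    E=np.linalg.inv(P['extrinsics']); c=E[:3,:3]@np.array(p)+E[:3,3]
    return cv2.projectPoints(c.reshape(1,1,3),np.zeros(3),np.zeros(3),np.array(P['intrinsics'],float),np.array(P['dist_coeffs'],float))[0].ravel()
def cloud(P,d):
    h,w=d.shape; u,v=np.meshgrid(np.arange(w),np.arange(h))
    q=cv2.undistortPoints(np.stack([u,v],-1).reshape(-1,1,2).astype(float),np.array(P['intrinsics'],float),np.array(P['dist_coeffs'],float)).reshape(h,w,2)
    c=np.dstack([q*d[...,None],d]); E=np.array(P['extrinsics'])
    X=c@E[:3,:3].T+E[:3,3]; X[d==0]=np.nan
    return X
E
python3 - <<'E'
from h import *
np.set_printoptions(precision=4,suppress=True)
for n in ['top','scene']:
    P,im,d=shot(n,n+'0.png'); E=np.array(P['extrinsics'])
    print(n,E[:3,3],E[:3,2])
    for t in ['ring_32_mid','ring_42_mid','ring_52_mid','ring_62_mid','base_32','base_42','base_52','base_62','plaster_model_mid','amber_bottle_mid']:
        for o in spotter.find_in(t,n)[:3]:
            w=E[:3,:3]@np.array(o['centre'])+E[:3,3]; print(t,round(o['p'],2),w,pix(P,w).astype(int))
    np.save(n+'X.npy',cloud(P,d))
print(r.get_state())
E
```

```text
top [ 0.3617 -0.0021  1.1163] [ 0.1258 -0.0081 -0.992 ]
ring_32_mid 0.59 [ 0.382  -0.1865  0.0388] [350 253]
ring_32_mid 0.41 [ 0.4632 -0.3352  0.0075] [406 218]
ring_42_mid 0.73 [0.6067 0.1426 0.0348] [211 163]
ring_52_mid 0.91 [ 0.6059 -0.3089  0.0312] [395 160]
ring_62_mid 0.59 [0.4607 0.3584 0.0355] [122 224]
ring_62_mid 0.58 [ 0.6073 -0.3096  0.0336] [396 159]
base_32 0.89 [0.614  0.3225 0.0072] [141 164]
base_32 0.75 [ 0.62  -0.138  0.009] [325 157]
base_32 0.71 [ 0.4626 -0.3357  0.0075] [407 218]
base_42 0.89 [0.614  0.3225 0.0072] [141 164]
base_42 0.75 [ 0.62  -0.138  0.009] [325 157]
base_42 0.71 [ 0.4626 -0.3357  0.0075] [407 218]
base_52 0.89 [0.614  0.3225 0.0072] [141 164]
base_52 0.75 [ 0.62  -0.138  0.009] [325 157]
base_52 0.71 [ 0.4626 -0.3357  0.0075] [407 218]
base_62 0.89 [0.614  0.3225 0.0072] [141 164]
base_62 0.75 [ 0.62  -0.138  0.009] [325 157]
base_62 0.71 [ 0.4626 -0.3357  0.0075] [407 218]
plaster_model_mid 0.62 [ 0.5195 -0.0034  0.0256] [272 197]
amber_bottle_mid 0.55 [ 0.5244 -0.2368  0.0516] [370 192]
scene [ 0.9428 -0.6403  0.7356] [-0.4332  0.6239 -0
[... 946 characters left out ...]
e_62 0.87 [0.6162 0.3247 0.0009] [402 178]
plaster_model_mid 0.81 [ 0.5225 -0.0054  0.025 ] [295 232]
plaster_model_mid 0.51 [0.4663 0.1311 0.0071] [308 195]
amber_bottle_mid 0.89 [ 0.5337 -0.2486  0.0467] [223 304]
{'clock': 1.1, 'joints': array([-84.9008,  14.8167,  87.95  ,  -0.0003,  77.2333, -11.619 ]), 'joint_velocities': array([-0.0249,  0.0702,  0.008 , -0.0118, -0.0288,  0.086 ]), 'joint_torque': array([ -0.0018, -44.594 , -29.0898,  -0.0004,   0.0008,   0.    ]), 'tool_pos': array([ 0.1582, -0.5267,  0.2313]), 'eef_rot': array([179.9997,   0.0001, -73.2818]), 'force': array([-0.4351, -0.5147, -0.1058]), 'moment': array([-0.001 , -0.0471, -0.0606]), 'finger_gap': 0.0853995196129323}
```

View pics/top0.png

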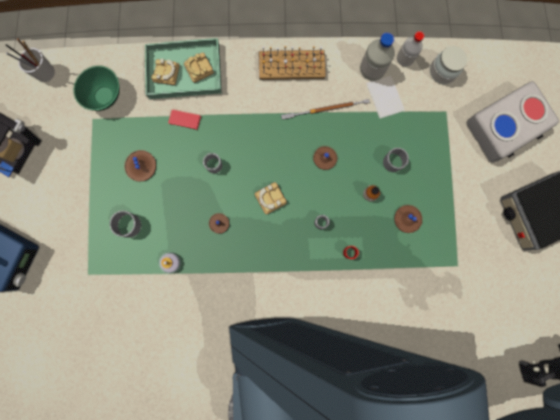

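View pics/scene0.png

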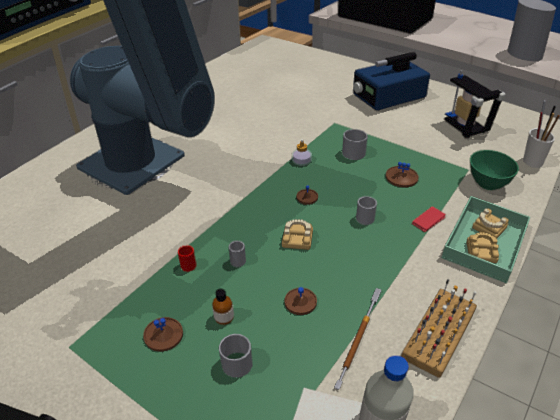

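The top view shows four grey rings at (123,225), (212,163), (397,160) and (322,223), and a red look-alike at (352,254). The brown bases are at (140,166), (325,158), (408,219) and (219,224). Next I'll get positions and sizes from depth.

```bash
python3 - <<'E'
from h import *
np.set_printoptions(precision=4,suppress=True)
X=np.load('topX.npy').reshape(-1,3);S=np.load('sceneX.npy').reshape(-1,3)
for A,n in((X,'top'),(S,'scene')):
    m=(abs(A[:,0]-.5)<.2)&(abs(A[:,1])<.4); print(n,'bench z',np.nanmedian(A[m][:,2]))
for nm,c in dict(rA=(.461,.35),rB=(.607,.135),rC=(.607,-.308),rD=(.462,-.125),red=(.382,-.187),bA=(.615,.323),bB=(.62,-.14),bC=(.463,-.338),bD=(.465,.131),bottle=(.525,-.24),model=(.52,-.005)).items():
    for A,n in((X,'top'),(S,'scene')):
        m=(np.hypot(A[:,0]-c[0],A[:,1]-c[1])<.055)&(A[:,2]>(.004 if nm[0]=='b' and len(nm)==2 else .02))
        B=A[m].astype(np.float32)
        (x,y),rad=cv2.minEnclosingCircle(B[:,:2].copy())
        lo,hi=np.percentile(B[:,:2],[1,99],axis=0)
        print(nm,n,m.sum(),'circ',np.array([x,y,rad*2]),'box',(lo+hi)/2,hi-lo,'z',np.percentile(B[:,2],98))
E
python3 - <<'E'
import cv2,numpy as np
a=cv2.imread('pics/scene0.png')
c=[a[120:220,290:440],a[290:390,120:270]]
cv2.imwrite('pics/crop1.png',cv2.resize(np.hstack(c),None,fx=2.6,fy=2.6,interpolation=2))
E
```

```text
top bench z 0.0012472390590652083
scene bench z 0.0006670293965571616
rA top 326 circ [0.463  0.3519 0.0639] box [0.4625 0.3519] [0.0601 0.0613] z 0.05902302
rA scene 512 circ [0.4646 0.3552 0.0701] box [0.4635 0.354 ] [0.0592 0.0642] z 0.056889266
rB top 140 circ [0.6094 0.1408 0.0423] box [0.6079 0.1403] [0.0374 0.0405] z 0.05096902
rB scene 365 circ [0.6097 0.1413 0.0466] box [0.6097 0.1406] [0.04   0.0426] z 0.04840202
rC top 241 circ [ 0.6062 -0.3088  0.0532] box [ 0.6063 -0.3075] [0.0504 0.0492] z 0.055601925
rC scene 787 circ [ 0.6078 -0.3078  0.0546] box [ 0.6075 -0.3086] [0.051  0.0513] z 0.053487323
rD top 73 circ [ 0.4595 -0.1199  0.0319] box [ 0.4588 -0.1198] [0.0297 0.0297] z 0.046189595
rD scene 270 circ [ 0.4587 -0.1201  0.0347] box [ 0.4585 -0.1207] [0.031  0.0314] z 0.044565186
red top 82 circ [ 0.3851 -0.1874  0.0318] box [ 0.3846 -0.1863] [0.029  0.0282] z 0.046942815
red scene 290 circ [ 0.3846 -0.1856  0.0346] box [ 0.3846 -0.1864] [0.0313 0.0313] z 0.046231307
bA top 768 circ [0.614  0.3233 0.1081] box [0.612  0.3267] [0.0799 0.0799] z 0.04305991
bA scene 563 ci
[... 321 characters left out ...]
-0.3361] [0.0942 0.0892] z 0.04326124
bC scene 1004 circ [ 0.4662 -0.3296  0.0886] box [ 0.463  -0.3375] [0.0681 0.0662] z 0.042156238
bD top 399 circ [0.4649 0.1315 0.1097] box [0.4659 0.128 ] [0.0873 0.0931] z 0.03228317
bD scene 240 circ [0.4714 0.1336 0.0667] box [0.4636 0.1286] [0.0475 0.0502] z 0.033262007
bottle top 208 circ [ 0.5272 -0.2435  0.0365] box [ 0.5262 -0.2422] [0.0331 0.033 ] z 0.074596986
bottle scene 476 circ [ 0.528  -0.2469  0.0372] box [ 0.5289 -0.2478] [0.0324 0.0306] z 0.07327994
model top 408 circ [0.5233 0.0003 0.0741] box [0.5231 0.0004] [0.0655 0.0649] z 0.037033472
model scene 444 circ [ 0.5241 -0.0018  0.0741] box [ 0.5258 -0.0028] [0.0609 0.0629] z 0.03429578
```

View pics/crop1.png

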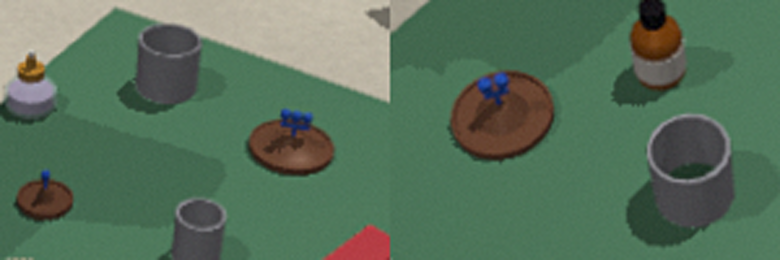

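Matching by size and wax:

| Size | Ring position | Base position | Wax on base |
|---|---|---|---|
| 62 | (.463,.353) | (.612,.327) | three-crown |
| 52 | (.607,-.308) | (.463,-.337) | two-crown |
| 42 | (.609,.140) | (.620,-.139) | one crown |
| 32 | (.459,-.120) | (.465,.128) | one small crown |

Possible mix-ups: the red tube at (352,254) could be taken for the grey ring 32 at (322,223), and the other rings for one another. The measured diameters of 60, 52, 42 and 31 mm settle which is which. I'll start with ring 52.

```bash
python3 -m crank '[[[-8.05,-49.3,0,16.72,0],[-8.05,-49.3,0,16.72,0],[-8.05,-49.3,0,16.72,0],[-8.05,-49.3,0,16.72,0],[-8.05,-49.3,0,16.72,0],[-8.05,-49.3,0,16.72,0],[-8.05,-49.3,0,16.72,0],[-8.05,-49.3,0,16.72,0],[-8.05,-49.3,0,16.72,0],[-8.05,-49.3,0,16.72,0],[-8.05,-49.3,0,16.72,0],[-8.05,-49.3,0,16.72,0]]]' 60
cat >> h.py <<'E'
def meas(c,zlo,rad,f=None):
    "circle box of points above zlo near c, wrist camera"
    P,im,d=shot('wrist',f); A=cloud(P,d).reshape(-1,3)
    m=(np.hypot(A[:,0]-c[0],A[:,1]-c[1])<rad)&(A[:,2]>zlo)
    B=A[m][:,:2]
    if len(B)<20: print('few pts'); return
    lo,hi=np.percentile(B,[.5,99.5],axis=0)
    print('n',len(B),'centre',((lo+hi)/2).round(4),'size',(hi-lo).round(4),'ztop',np.percentile(A[m][:,2],98).round(4))
E
python3 - <<'E'
from h import *
print(r.get_state()['tool_pos'],r.get_state()['eef_rot'])
meas((.607,-.308),.02,.06,'w1.png')
print(cams.camera_params('wrist')['extrinsics'])
E
```

```text
clock: 2.1
tool_pos: [0.6033, -0.3093, 0.2313]
eef_rot: [-180.0, -0.0, -90.0]
force: [-0.1, 0.0, -0.0]
finger_gap: 0.0855
[ 0.60330318 -0.30926147  0.2313242 ] [-1.79996626e+02 -9.30952463e-03 -8.99912076e+01]
n 32941 centre [ 0.6065 -0.3079] size [0.0453 0.1187] ztop 0.321
[[ 5.59189993e-03 -9.57751839e-01 -2.87541555e-01  6.84243083e-01]
 [-9.99981615e-01 -6.03005942e-03  6.38180355e-04 -3.05093412e-01]
 [-2.34511107e-03  2.87532700e-01 -9.57767950e-01  3.73402119e-01]
 [ 0.00000000e+00  0.00000000e+00  0.00000000e+00  1.00000000e+00]]
```

View pics/w1.png

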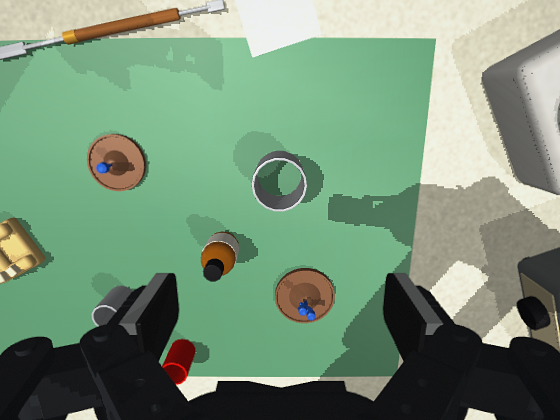

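The wrist view shows ring 52 at (279,182), base 52 with two crowns at (305,297), base 42 at (116,162) and the bottle at (218,255). I'll measure all of them from this pose.

```bash
cat >> h.py <<'E'
def fit(A,c,z0,z1,R):
    m=(np.hypot(A[:,0]-c[0],A[:,1]-c[1])<R)&(A[:,2]>z0)&(A[:,2]<z1); B=A[m].astype(np.float32)
    if len(B)<20: return 'few'
    lo,hi=np.percentile(B[:,:2],[.5,99.5],axis=0)
    return len(B),'box',((lo+hi)/2).round(4),(hi-lo).round(4),'z',np.percentile(B[:,2],98).round(4)
def wr(T,f=None):
    P,im,d=shot('wrist',f); A=cloud(P,d).reshape(-1,3)
    for k,a in T.items(): print(k,*fit(A,*a))
    return P,im,d,A
E
python3 - <<'E'
from h import *
P,im,d,A=wr(dict(rC=((.607,-.308),.045,.06,.05),bC=((.463,-.337),.005,.012,.043),bB=((.62,-.139),.005,.012,.043)))
g=A[(A[:,2]<.02)&(np.abs(A[:,0]-.6)<.1)]; print('bench',np.nanmedian(g[:,2]))
print(r.get_state()['tool_pos'])
E
```

```text
rC 576 box [ 0.6064 -0.3085] [0.0505 0.0501] z 0.0534
bC 1950 box [ 0.4622 -0.3384] [0.0691 0.0673] z 0.0111
bB 1954 box [ 0.6199 -0.1374] [0.058  0.0585] z 0.011
bench 0.0005061013071339382
[ 0.60641067 -0.30638966  0.23014175]
```

```bash
python3 -m crank '[[[0.06,0.07,4,0,0],[0.06,0.07,8,0,0],[0.06,0.07,11.5,0,0],[0.06,0.07,14.5,0,0],[0.06,0.07,17,0,0],[0.06,0.07,19,0,0],[0.06,0.07,20.5,0,0],[0.06,0.07,21.5,0,0],[0.06,0.07,21.5,0,0],[0.06,0.07,21.5,0,0.2],[0.06,0.07,21.5,0,0.6],[0.06,0.07,21.5,0,1]]]' 60
python3 -m crank '[[[0,0,0,0,1],[0,0,0,0,1],[0,0,0,0,1],[0,0,0,0,1],[0,0,0,0,1],[0,0,0,0,1]]]' 60
python3 -c "
from h import *
s=r.get_state();print(s['tool_pos'],s['eef_rot'],s['force'])"
```

```text
clock: 3.2
tool_pos: [0.6017, -0.3117, 0.0181]
eef_rot: [-179.9, -0.1, -90.0]
force: [-2.5, -1.7, 30.0]
finger_gap: 0.0516
clock: 3.7
tool_pos: [0.602, -0.3119, 0.0185]
eef_rot: [-179.8, -0.1, -90.0]
force: [-0.7, -0.2, 6.3]
finger_gap: 0.0511
[ 0.60199004 -0.31194894  0.01848696] [-1.79833120e+02 -1.19800572e-01 -8.99921977e+01] [-0.72122604 -0.19487503  6.28624036]
```

```bash
python3 -m crank '[[[0,0,-1,0,1],[0,0,-3,0,1],[0,0,-6,0,1],[0,0,-9,0,1],[0,0,-11,0,1],[0,0,-12,0,1],[0,0,-12,0,1],[0,0,-12,0,1]]]' 60
python3 - <<'E'
from h import *
for i in range(2):
    s=r.get_state();print(s['tool_pos'],s['eef_rot'],s['force'],s['finger_gap'])
    for n in('scene','wrist'):
        P,im,d=shot(n,'%s2.png'%n); A=cloud(P,d).reshape(-1,3)
        for z0,z1 in((.13,.175),): print(n,fit(A,(.605,-.31),z0,z1,.035), fit(A,(.605,-.31),.10,.175,.032))
        if n=='scene': print(fit(A,(.605,-.31),.12,.2,.06))
E
```

```text
clock: 4.37
tool_pos: [0.6006, -0.311, 0.1361]
eef_rot: [180.0, 0.0, -90.0]
force: [-0.1, 0.4, -2.2]
finger_gap: 0.0508
[ 0.60060245 -0.31102781  0.13612072] [ 1.79993592e+02  1.83245010e-03 -8.99987702e+01] [-0.09746998  0.35341857 -2.21569924] 0.050815246907952166
scene (1003, 'box', array([ 0.6074, -0.3115]), array([0.0484, 0.0644]), 'z', np.float32(0.1723)) (1195, 'box', array([ 0.6073, -0.31  ]), array([0.0491, 0.0609]), 'z', np.float32(0.1716))
(1792, 'box', array([ 0.6074, -0.3118]), array([0.0484, 0.1127]), 'z', np.float32(0.1972))
wrist (15942, 'box', array([ 0.6054, -0.3094]), array([0.05  , 0.0667]), 'z', np.float32(0.1735)) (17718, 'box', array([ 0.6054, -0.3102]), array([0.05  , 0.0606]), 'z', np.float32(0.1731))
[ 0.59972907 -0.31040097  0.13414765] [ 1.79824948e+02  1.30322155e-01 -9.00028458e+01] [ 0.38799072 -0.05739282 -1.7933823 ] 0.05076078338250285
scene (972, 'box', array([ 0.6066, -0.3115]), array([0.0485, 0.065 ]), 'z', np.float32(0.1729)) (1211, 'box', array([ 0.6063, -0.3108]), array([0.0492, 0.0617]), 'z', np.float32(0.1713))
(1768, 'box', array([ 0.6065, -0.3111]), array([0.0486, 0.1141]), 'z', np.float32(0.1973))
wrist (16162, 'box', array([ 0.6052, -0.3093]), array([0.05  , 0.0665]), 'z', np.float32(0.1744)) (18143, 'box', array([ 0.6052, -0.3101]), array([0.0499, 0.0609]), 'z', np.float32(0.1743))
```

View pics/wrist2.png

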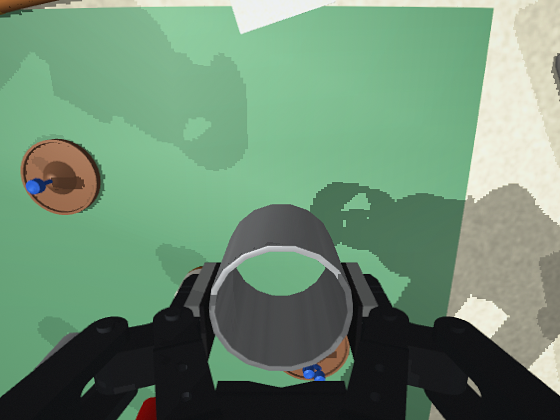

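```bash
python3 -m crank '[[[0.3,1.5,0,0,1],[0.8,4,0,0,1],[1.4,7.2,0,0,1],[2,10.4,0,0,1],[2.5,12.8,0,0,1],[2.75,14.35,0,0,1],[2.75,14.35,0,0,1],[2.75,14.35,0,0,1],[2.75,14.35,0,0,1]]]' 60
cat >> h.py <<'E'
def held(rad,ztop,base,f=None):
    "wrist+scene: ring rim centre near tool, and base flange centre"
    s=r.get_state(); t=s['tool_pos']; print('tool',t.round(4),'F',s['force'].round(1),'gap',round(s['finger_gap'],4))
    for n in('wrist','scene'):
        P,im,d=shot(n,f and n+f); A=cloud(P,d).reshape(-1,3)
        z=t[2]+ztop
        print(n,'rim',*fit(A,(t[0]+.004,t[1]),z-.008,z+.012,rad),'| base',*fit(A,base,.005,.013,.043))
E
python3 - <<'E'
from h import *
held(.03,.038,(.4625,-.338),'3.png')
E
```

```text
clock: 5.32
tool_pos: [0.4578, -0.3387, 0.1359]
eef_rot: [-180.0, 0.0, -90.0]
force: [0.5, -0.8, -2.4]
finger_gap: 0.051
tool [ 0.4578 -0.3387  0.1359] F [ 0.5 -0.8 -2.4] gap 0.051
wrist rim 5562 box [ 0.4629 -0.3388] [0.0507 0.0575] z 0.1798 | base 3428 box [ 0.4717 -0.3381] [0.0494 0.0679] z 0.012
scene rim 249 box [ 0.4649 -0.3384] [0.0488 0.0575] z 0.1847 | base 691 box [ 0.4624 -0.3372] [0.0686 0.0677] z 0.0121
```

View pics/wrist3.png

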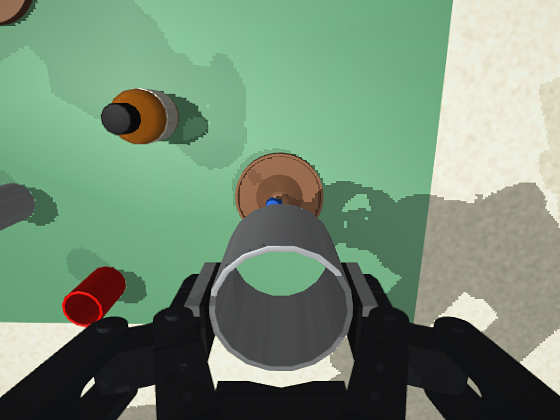

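```bash
python3 -m crank '[[[-0.05,0.1,1,0,1],[-0.05,0.1,3,0,1],[-0.05,0.1,5,0,1],[-0.05,0.1,6,0,1],[-0.05,0.1,6,0,1],[-0.05,0.1,6,0,1]]]' 60
python3 - <<'E'
from h import *
held(.03,.038,(.4625,-.338),'4.png')
E
```

```text
clock: 5.92
tool_pos: [0.4563, -0.3377, 0.0755]
eef_rot: [179.9, 0.1, -90.0]
force: [0.2, 0.4, 0.1]
finger_gap: 0.0507
tool [ 0.4563 -0.3377  0.0755] F [0.2 0.4 0.1] gap 0.0507
wrist rim 5586 box [ 0.4614 -0.3378] [0.0505 0.0575] z 0.1193 | base 5068 box [ 0.4623 -0.3379] [0.0684 0.0679] z 0.0105
scene rim 232 box [ 0.4637 -0.3378] [0.0483 0.0571] z 0.1245 | base 631 box [ 0.4633 -0.3375] [0.0688 0.0674] z 0.0122
```

View pics/scene4.png

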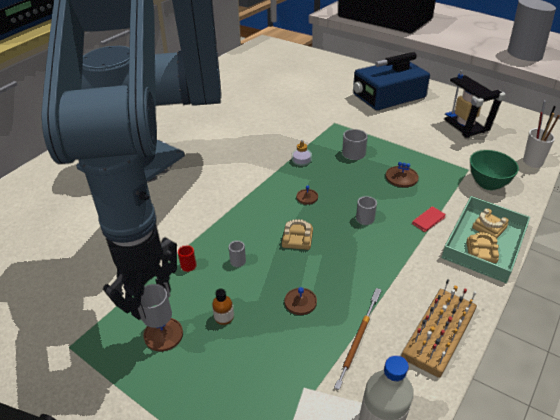

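```bash
python3 -m crank '[[[0,-0.05,1,0,1],[0,-0.05,2.5,0,1],[0,-0.05,3.6,0,1],[0,-0.05,4.2,0,1],[0,-0.05,4.5,0,1],[0,-0.05,4.6,0,1],[0,-0.05,4.7,0,1],[0,-0.05,4.8,0,1],[0,-0.05,4.9,0,1]]]' 60
python3 -m crank '[[[0,0,0.1,0,1],[0,0,0.15,0,1],[0,0,0.15,0,1]]]' 60
python3 -c "
from h import *
s=r.get_state();print(s['tool_pos'],s['force'],s['moment'])"
```

```text
clock: 6.77
tool_pos: [0.4572, -0.3386, 0.0278]
eef_rot: [-180.0, -0.0, -90.0]
force: [0.4, 0.5, -2.5]
finger_gap: 0.0509
clock: 7.02
tool_pos: [0.4569, -0.3382, 0.0259]
eef_rot: [-180.0, -0.0, -90.0]
force: [0.1, -0.4, -2.3]
finger_gap: 0.0513
[ 0.45685767 -0.33820357  0.02587354] [ 0.13360858 -0.38658186 -2.34212235] [-0.02272696  0.08767459 -0.01436116]
```

```bash
python3 -m crank '[[[0,0,0.05,0,1],[0,0,0.1,0,1],[0,0,0.15,0,1],[0,0,0.15,0,1]]]' 60
python3 -m crank '[[[0,0,0.05,0,1],[0,0,0.1,0,1],[0,0,0.1,0,1]]]' 60
```

```text
clock: 7.35
tool_pos: [0.4569, -0.3383, 0.0246]
eef_rot: [-180.0, -0.0, -90.0]
force: [-0.1, 0.6, 0.5]
finger_gap: 0.0509
clock: 7.6
tool_pos: [0.4569, -0.3383, 0.0245]
eef_rot: [-180.0, -0.0, -90.0]
force: [-2.6, 1.3, 8.9]
finger_gap: 0.0508
```

```bash
python3 -m crank '[[[0,0,-0.05,0,0.6],[0,0,-0.05,0,0.3],[0,0,-0.05,0,0],[0,0,-0.05,0,0],[0,0,-0.05,0,0],[0,0,-0.05,0,0],[0,0,-2,0,0],[0,0,-5,0,0],[0,0,-9,0,0],[0,0,-13,0,0],[0,0,-17,0,0],[0,0,-17,0,0]]]' 60
python3 - <<'E'
from h import *
print(r.get_state()['tool_pos'])
P,im,d,A=wr(dict(rC=((.4625,-.338),.053,.065,.05),bC=((.4625,-.338),.003,.012,.045),rD=((.459,-.12),.035,.06,.03)),'w5.png')
P,im,d=shot('scene');A=cloud(P,d).reshape(-1,3);print(fit(A,(.4625,-.338),.053,.065,.05),fit(A,(.4625,-.338),.005,.012,.045))
E
```

```text
clock: 8.6
tool_pos: [0.4601, -0.3415, 0.2022]
eef_rot: [-179.4, -0.6, -90.0]
force: [0.6, -1.7, 1.2]
finger_gap: 0.0854
[ 0.46011013 -0.34154646  0.20222725]
rC 667 box [ 0.4617 -0.3392] [0.0507 0.0504] z 0.0591
bC 2024 box [ 0.4673 -0.3382] [0.0581 0.068 ] z 0.0114
rD 674 box [ 0.4577 -0.1205] [0.031  0.0315] z 0.0449
(200, 'box', array([ 0.4622, -0.3389]), array([0.0507, 0.0515]), 'z', np.float32(0.0603)) (343, 'box', array([ 0.4654, -0.3374]), array([0.0649, 0.0679]), 'z', np.float32(0.0113))
```

View pics/w5.png

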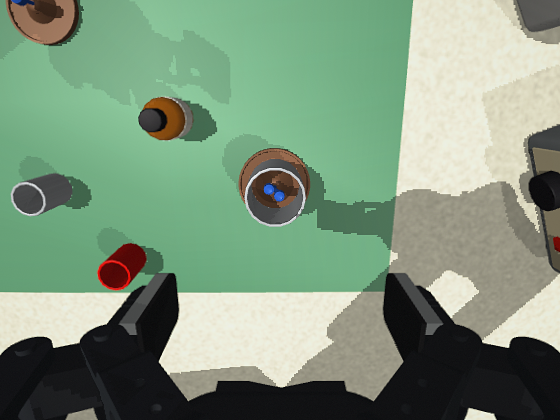

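Ring 52 is seated: its top is at about 59 mm and it is concentric with the base, with the wax inside. Next is ring 32, the grey tube at (30,193) left of the view, not the red one.

```bash
python3 -m crank '[[[-2,-0.1,0,0,0],[-6,-0.1,0,0,0],[-10,-0.1,0,0,0],[-14,-0.1,0,0,0],[-18,-0.1,2,0,0],[-20.5,-0.1,4,0,0],[-21.75,-0.1,6,0,0],[-21.75,-0.1,6,0,0],[-21.75,-0.1,6,0,0],[-21.75,-0.1,6,0,0],[-21.75,-0.1,6,0,0]]]' 60
python3 - <<'E'
from h import *
for i in range(2):
    print(r.get_state()['tool_pos'])
    wr(dict(rD=((.459,-.12),.035,.06,.03)))
E
```

```text
clock: 9.62
tool_pos: [0.4587, -0.1222, 0.134]
eef_rot: [-179.9, -0.1, -90.1]
force: [0.9, 0.0, -0.1]
finger_gap: 0.0856
[ 0.45868774 -0.12220964  0.13402375]
rD 711 box [ 0.4577 -0.1199] [0.0309 0.0305] z 0.045
[ 0.4587185  -0.12227317  0.13415882]
rD 719 box [ 0.4578 -0.1199] [0.031  0.0306] z 0.0451
```

```bash
python3 -m crank '[[[-0.2,0.1,2,0,0],[-0.2,0.1,4.5,0,0],[-0.2,0.1,6.5,0,0],[-0.2,0.1,7,0,0],[-0.2,0.1,7,0,0],[-0.2,0.1,7,0,0]]]' 60
python3 - <<'E'
from h import *
for i in range(2):
    print(r.get_state()['tool_pos'])
    wr(dict(rD=((.459,-.12),.035,.05,.03)))
E
```

```text
clock: 10.22
tool_pos: [0.4574, -0.1194, 0.064]
eef_rot: [-180.0, -0.0, -90.0]
force: [0.1, 0.1, 0.1]
finger_gap: 0.0854
[ 0.45742501 -0.11944323  0.06404585]
rD 1525 box [ 0.4578 -0.1197] [0.0311 0.0308] z 0.0449
[ 0.45781219 -0.11955233  0.06449153]
rD 1508 box [ 0.4578 -0.1197] [0.031  0.0307] z 0.0449
```

```bash
python3 -m crank '[[[0,0,1.5,0,0],[0,0,3.5,0,0],[0,0,4.6,0,0],[0,0,5.1,0,0],[0,0,5.1,0,0],[0,0,5.1,0,0.3],[0,0,5.1,0,0.5],[0,0,5.1,0,1],[0,0,5.1,0,1],[0,0,5.1,0,1],[0,0,5.1,0,1],[0,0,5.1,0,1]]]' 50
python3 -m crank '[[[0,0,-1,0,1],[0,0,-3,0,1],[0,0,-6,0,1],[0,0,-9,0,1],[0,0,-11,0,1],[0,0,-12,0,1],[0,0,-12,0,1],[0,0,-12,0,1]]]' 50
python3 - <<'E'
from h import *
held(.021,.031,(.4645,.1283),'6.png')
E
```

```text
clock: 11.32
tool_pos: [0.4574, -0.119, 0.0132]
eef_rot: [-179.9, -0.0, -90.0]
force: [-1.0, 0.0, 5.6]
finger_gap: 0.031
clock: 11.98
tool_pos: [0.4567, -0.1186, 0.132]
eef_rot: [-180.0, -0.0, -90.0]
force: [-0.8, -0.2, -1.2]
finger_gap: 0.0312
tool [ 0.4567 -0.1186  0.132 ] F [-0.8 -0.2 -1.2] gap 0.0312
wrist rim 4743 box [ 0.4574 -0.1187] [0.0305 0.0384] z 0.1732 | base 29 box [0.456  0.1061] [0.0133 0.004 ] z 0.0073
scene rim 155 box [ 0.4599 -0.1185] [0.0271 0.0393] z 0.1744 | base 163 box [0.4631 0.1293] [0.0496 0.0526] z 0.0113
```

```bash
python3 -m crank '[[[-1.5,-0.65,0,0,1],[-4.5,-0.65,0,0,1],[-8,-0.65,0,0,1],[-12,-0.65,0,0,1],[-16,-0.65,0,0,1],[-20,-0.65,0,0,1],[-23,-0.65,0,0,1],[-24.7,-0.65,0,0,1],[-24.7,-0.65,0,0,1],[-24.7,-0.65,0,0,1],[-24.7,-0.65,0,0,1],[-24.7,-0.65,0,0,1]]]' 50
python3 -m crank '[[[0,0,1,0,1],[0,0,3,0,1],[0,0,5,0,1],[0,0,6,0,1],[0,0,6,0,1],[0,0,6,0,1]]]' 50
python3 - <<'E'
from h import *
held(.021,.031,(.4645,.1283),'7.png')
E
```

```text
clock: 13.08
tool_pos: [0.4631, 0.1272, 0.1316]
eef_rot: [179.9, -0.0, -90.1]
force: [0.3, -0.3, -1.7]
finger_gap: 0.031
clock: 13.58
tool_pos: [0.463, 0.1278, 0.0718]
eef_rot: [179.9, -0.0, -90.1]
force: [-0.5, -0.8, -0.7]
finger_gap: 0.0312
tool [0.463  0.1278 0.0718] F [-0.5 -0.8 -0.7] gap 0.0312
wrist rim 4732 box [0.4638 0.1277] [0.0306 0.0384] z 0.113 | base 3184 box [0.4671 0.1296] [0.0395 0.0482] z 0.011
scene rim 90 box [0.4681 0.128 ] [0.0266 0.0386] z 0.1115 | base 180 box [0.4637 0.1293] [0.049 0.051] z 0.0114
```

View pics/wrist7.png

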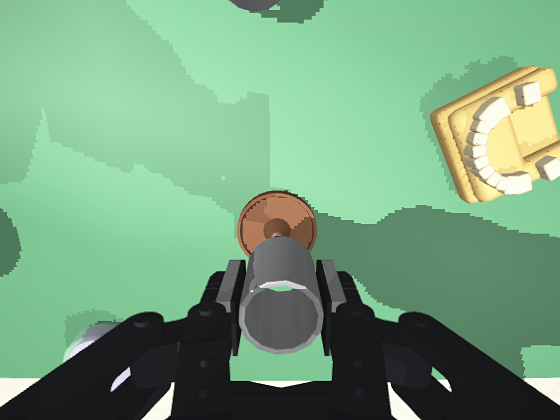

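```bash
python3 -m crank '[[[-0.16,0.1,0.3,0,1],[-0.16,0.1,0.6,0,1],[-0.16,0.1,1.6,0,1],[-0.16,0.1,3,0,1],[-0.16,0.1,4,0,1],[-0.16,0.1,4.5,0,1],[-0.16,0.1,4.7,0,1],[-0.16,0.1,4.8,0,1],[-0.16,0.1,4.9,0,1],[-0.16,0.1,5,0,1],[-0.16,0.1,5.05,0,1],[-0.16,0.1,5.05,0,1]]]' 50
python3 -m crank '[[[0,0,0.05,0,1],[0,0,0.1,0,1],[0,0,0.15,0,1],[0,0,0.15,0,1]]]' 50
```

```text
clock: 14.68
tool_pos: [0.4626, 0.1299, 0.022]
eef_rot: [-180.0, 0.0, -90.0]
force: [-0.0, -0.3, -0.1]
finger_gap: 0.031
clock: 15.02
tool_pos: [0.4624, 0.1299, 0.0203]
eef_rot: [-180.0, 0.0, -90.0]
force: [0.5, 0.5, -1.8]
finger_gap: 0.0311
```

```bash
python3 -m crank '[[[0,0,0.05,0,1],[0,0,0.1,0,1],[0,0,0.1,0,1]]]' 50
python3 -m crank '[[[0,0,0.05,0,1],[0,0,0.05,0,1]]]' 50
```

```text
clock: 15.27
tool_pos: [0.4624, 0.1299, 0.0193]
eef_rot: [-180.0, -0.0, -90.0]
force: [0.9, -0.2, -2.0]
finger_gap: 0.0314
clock: 15.43
tool_pos: [0.4624, 0.1299, 0.0192]
eef_rot: [-180.0, -0.0, -90.0]
force: [-1.6, 0.4, 4.6]
finger_gap: 0.031
```

```bash
python3 -m crank '[[[0,0,0,0,0.6],[0,0,0,0,0.3],[0,0,0,0,0],[0,0,0,0,0],[0,0,0,0,0],[0,0,0,0,0],[0,0,-2,0,0],[0,0,-5,0,0],[0,0,-9,0,0],[0,0,-13,0,0],[0,0,-17,0,0],[0,0,-17,0,0]]]' 60
python3 - <<'E'
from h import *
print(r.get_state()['tool_pos'])
P,im,d,A=wr(dict(r32=((.4625,.1295),.043,.056,.05),rA=((.463,.353),.05,.065,.05),rB=((.609,.1405),.04,.06,.05),bA=((.612,.3265),.005,.012,.043)),'w8.png')
P,im,d=shot('scene');A=cloud(P,d).reshape(-1,3);print(fit(A,(.4625,.1295),.043,.056,.05),fit(A,(.4625,.1295),.005,.012,.045))
E
```

```text
clock: 16.43
tool_pos: [0.4669, 0.1302, 0.1967]
eef_rot: [-179.2, 0.0, -90.0]
force: [0.6, -0.2, -0.5]
finger_gap: 0.085
[0.46691387 0.13023021 0.19674261]
r32 412 box [0.4629 0.1292] [0.0309 0.0307] z 0.0513
rA 812 box [0.4617 0.3489] [0.0607 0.0531] z 0.0569
rB 531 box [0.6033 0.141 ] [0.0329 0.0412] z 0.0495
bA 3891 box [0.6018 0.327 ] [0.0592 0.0785] z 0.0116
(79, 'box', array([0.4646, 0.1303]), array([0.0312, 0.0349]), 'z', np.float32(0.0515)) (110, 'box', array([0.4632, 0.1272]), array([0.0502, 0.0478]), 'z', np.float32(0.0107))
```

View pics/w8.png

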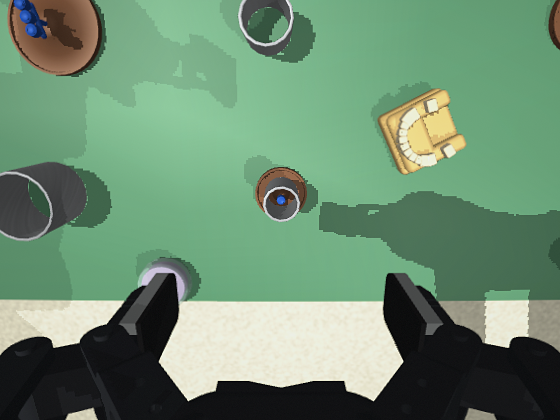

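Ring 32 is seated: top at 51 mm, wax centred inside. Next is ring 62.

```bash
python3 -m crank '[[[-2,0,0,0,0],[-6,0,0,0,0],[-10,0,0,0,0],[-14,0,0,0,0],[-18,0,2,0,0],[-20.5,0,4,0,0],[-22.3,0,6,0,0],[-22.3,0,6,0,0],[-22.3,0,6,0,0],[-22.3,0,6,0,0],[-22.3,0,6,0,0]]]' 60
python3 - <<'E'
from h import *
for i in range(2):
    print(r.get_state()['tool_pos'])
    wr(dict(rA=((.463,.353),.047,.062,.05)))
E
```

```text
clock: 17.45
tool_pos: [0.4628, 0.3519, 0.1293]
eef_rot: [-180.0, -0.0, -90.1]
force: [-0.5, 0.3, 0.3]
finger_gap: 0.0854
[0.46281822 0.35194214 0.12925226]
rA 1760 box [0.4621 0.3538] [0.0608 0.0602] z 0.057
[0.46309926 0.35197893 0.12969933]
rA 1740 box [0.4622 0.3538] [0.0607 0.0604] z 0.057
```

```bash
python3 -m crank '[[[-0.18,0.1,1,0,0],[-0.18,0.1,3,0,0],[-0.18,0.1,5,0,0],[-0.18,0.1,7,0,0],[-0.18,0.1,9,0,0],[-0.18,0.1,10.5,0,0],[-0.18,0.1,11.25,0,0],[-0.18,0.1,11.25,0,0],[-0.18,0.1,11.25,0,0],[-0.18,0.1,11.25,0,0.3],[-0.18,0.1,11.25,0,1],[-0.18,0.1,11.25,0,1]]]' 70
python3 -m crank '[[[0,0,0,0,1],[0,0,0,0,1],[0,0,0,0,1],[0,0,0,0,1]]]' 70
python3 -m crank '[[[0,0,-1,0,1],[0,0,-3,0,1],[0,0,-6,0,1],[0,0,-9,0,1],[0,0,-11,0,1],[0,0,-12,0,1],[0,0,-12,0,1],[0,0,-12,0,1]]]' 70
python3 - <<'E'
from h import *
held(.036,.042,(.612,.3265),'9.png')
E
```

```text
clock: 18.55
tool_pos: [0.4625, 0.3552, 0.0181]
eef_rot: [-179.8, 0.1, -90.0]
force: [-0.3, -0.3, 6.3]
finger_gap: 0.0603
clock: 18.88
tool_pos: [0.4625, 0.3552, 0.0182]
eef_rot: [-179.8, 0.1, -90.0]
force: [-0.6, -1.1, 5.3]
finger_gap: 0.0604
clock: 19.55
tool_pos: [0.4611, 0.3546, 0.1363]
eef_rot: [-180.0, 0.0, -90.0]
force: [-0.6, -0.3, -2.2]
finger_gap: 0.0603
tool [0.4611 0.3546 0.1363] F [-0.6 -0.3 -2.2] gap 0.0603
wrist rim 5585 box [0.4647 0.3546] [0.0535 0.0695] z 0.1886 | base 4033 box [0.5886 0.3275] [0.0336 0.0756] z 0.0124
scene rim 102 box [0.4657 0.3557] [0.0524 0.0681] z 0.19 | base 353 box [0.6117 0.3261] [0.0782 0.0794] z 0.0122
```

```bash
python3 -m crank '[[[0.3,-1.5,0,0,1],[0.8,-4,0,0,1],[1.4,-7.2,0,0,1],[2,-10.5,0,0,1],[2.5,-13.3,0,0,1],[2.8,-15,0,0,1],[2.8,-15,0,0,1],[2.8,-15,0,0,1],[2.8,-15,0,0,1]]]' 70
python3 -m crank '[[[0,0,1,0,1],[0,0,3,0,1],[0,0,4.5,0,1],[0,0,5,0,1],[0,0,5,0,1],[0,0,5,0,1]]]' 70
python3 - <<'E'
from h import *
held(.04,.035,(.612,.3265),'10.png')
E
```

```text
clock: 20.4
tool_pos: [0.6098, 0.3265, 0.1342]
eef_rot: [179.8, -0.1, -90.0]
force: [-0.7, -0.1, -2.6]
finger_gap: 0.0606
clock: 20.9
tool_pos: [0.6108, 0.327, 0.0863]
eef_rot: [180.0, -0.0, -90.0]
force: [0.4, -0.6, -1.4]
finger_gap: 0.0602
tool [0.6108 0.327  0.0863] F [ 0.4 -0.6 -1.4] gap 0.0602
wrist rim 9253 box [0.6114 0.3278] [0.0595 0.0758] z 0.1301 | base 5553 box [0.6114 0.3274] [0.0781 0.0778] z 0.0114
scene rim 155 box [0.6202 0.3256] [0.0446 0.0758] z 0.1319 | base 350 box [0.6119 0.327 ] [0.0779 0.081 ] z 0.012
```

View pics/wrist10.png

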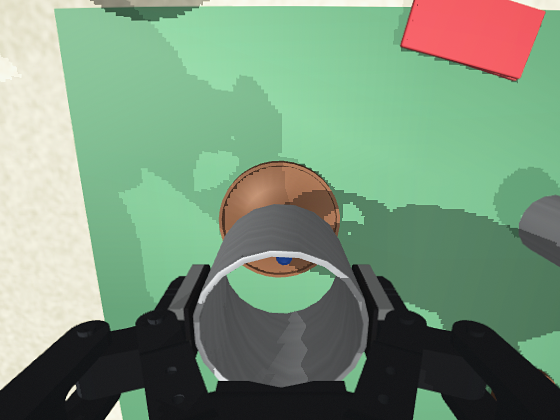

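Ring 62 is held within 1 mm of being concentric with its base. I'll lower it now.

```bash
python3 -m crank '[[[0,0,0.5,0,1],[0,0,1.5,0,1],[0,0,2.7,0,1],[0,0,3.9,0,1],[0,0,4.8,0,1],[0,0,5.3,0,1],[0,0,5.5,0,1],[0,0,5.65,0,1],[0,0,5.75,0,1],[0,0,5.85,0,1],[0,0,5.95,0,1],[0,0,5.95,0,1]]]' 70
python3 -m crank '[[[0,0,0.05,0,1],[0,0,0.1,0,1],[0,0,0.15,0,1],[0,0,0.15,0,1]]]' 70
```

```text
clock: 22.0
tool_pos: [0.6115, 0.3268, 0.0271]
eef_rot: [-180.0, 0.0, -90.0]
force: [0.6, -0.5, -1.8]
finger_gap: 0.0602
clock: 22.33
tool_pos: [0.6113, 0.3267, 0.0253]
eef_rot: [180.0, -0.0, -90.0]
force: [1.5, 0.8, -2.2]
finger_gap: 0.0602
```

```bash
python3 -m crank '[[[0,0,0.05,0,1],[0,0,0.1,0,1],[0,0,0.1,0,1]]]' 70
python3 -m crank '[[[0,0,0.05,0,1],[0,0,0.05,0,1]]]' 70
```

```text
clock: 22.58
tool_pos: [0.6114, 0.3267, 0.0243]
eef_rot: [-180.0, 0.0, -90.0]
force: [0.7, 0.7, -2.3]
finger_gap: 0.0603
clock: 22.75
tool_pos: [0.6114, 0.3267, 0.0242]
eef_rot: [-180.0, 0.0, -90.0]
force: [-1.7, -0.9, 1.5]
finger_gap: 0.0602
```

```bash
python3 -m crank '[[[0,0,0.03,0,0.6],[0,0,0.03,0,0.3],[0,0,0.03,0,0],[0,0,0,0,0],[0,0,0,0,0],[0,0,0,0,0],[0,0,-2,0,0],[0,0,-5,0,0],[0,0,-9,0,0],[0,0,-13,0,0],[0,0,-16,0,0],[0,0,-16,0,0]]]' 60
python3 - <<'E'
from h import *
print(r.get_state()['tool_pos'])
P,im,d,A=wr(dict(r62=((.6115,.327),.055,.068,.05),rB=((.609,.1405),.04,.06,.05)),'w11.png')
P,im,d=shot('scene');A=cloud(P,d).reshape(-1,3);print(fit(A,(.6115,.327),.055,.068,.05),fit(A,(.6115,.327),.005,.012,.045))
E
```

```text
clock: 23.75
tool_pos: [0.6152, 0.3281, 0.1928]
eef_rot: [-179.2, 0.3, -90.0]
force: [0.4, 1.3, 1.4]
finger_gap: 0.0852
[0.61520381 0.32812538 0.19284331]
r62 972 box [0.6112 0.3259] [0.061  0.0601] z 0.0631
rB 914 box [0.6081 0.1413] [0.0412 0.0418] z 0.0491
(170, 'box', array([0.6112, 0.326 ]), array([0.0588, 0.063 ]), 'z', np.float32(0.0644)) (167, 'box', array([0.612 , 0.3208]), array([0.0781, 0.0685]), 'z', np.float32(0.0116))
```

View pics/w11.png

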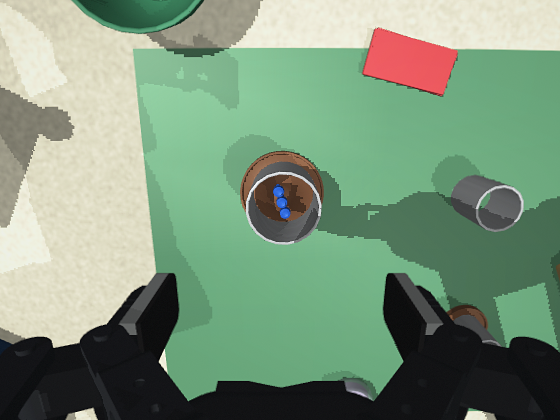

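Ring 62 is seated: top at 63 mm, three crowns inside. Ring 42 is last, at (.608,.141). From a settled pose of about (.6115,.3265) that is dy -.1855, dx -.0035.

```bash
python3 -m crank '[[[2,0.35,0,0,0],[6,0.35,0,0,0],[10,0.35,0,0,0],[14,0.35,2,0,0],[17,0.35,4,0,0],[18.55,0.35,6,0,0],[18.55,0.35,6,0,0],[18.55,0.35,6,0,0],[18.55,0.35,6,0,0],[18.55,0.35,6,0,0]]]' 60
python3 - <<'E'
from h import *
for i in range(2):
    print(r.get_state()['tool_pos'])
    wr(dict(rB=((.608,.141),.04,.054,.05)))
E
```

```text
clock: 24.68
tool_pos: [0.6083, 0.1425, 0.1244]
eef_rot: [-179.9, 0.0, -89.9]
force: [-0.7, -0.5, -0.1]
finger_gap: 0.0856
[0.60833182 0.14249811 0.12438637]
rB 1045 box [0.608  0.1408] [0.0407 0.0406] z 0.0491
[0.60845059 0.14259311 0.12466601]
rB 1047 box [0.6081 0.141 ] [0.0408 0.0406] z 0.0489
```

```bash
python3 -m crank '[[[0.16,0.03,1,0,0],[0.16,0.03,3,0,0],[0.16,0.03,5,0,0],[0.16,0.03,7,0,0],[0.16,0.03,9,0,0],[0.16,0.03,10.3,0,0],[0.16,0.03,10.95,0,0],[0.16,0.03,10.95,0,0],[0.16,0.03,10.95,0,0],[0.16,0.03,10.95,0,0.3],[0.16,0.03,10.95,0,1],[0.16,0.03,10.95,0,1]]]' 60
python3 -m crank '[[[0,0,0,0,1],[0,0,0,0,1],[0,0,0,0,1],[0,0,0,0,1]]]' 60
python3 -m crank '[[[0,0,-1,0,1],[0,0,-3,0,1],[0,0,-6,0,1],[0,0,-9,0,1],[0,0,-11,0,1],[0,0,-12,0,1],[0,0,-12,0,1],[0,0,-12,0,1]]]' 60
python3 - <<'E'
from h import *
held(.027,.033,(.62,-.138),'12.png')
E
```

```text
clock: 25.78
tool_pos: [0.6084, 0.1397, 0.0155]
eef_rot: [-179.9, 0.0, -90.0]
force: [-1.0, -0.6, 0.1]
finger_gap: 0.0519
clock: 26.12
tool_pos: [0.6084, 0.1397, 0.0155]
eef_rot: [-179.9, 0.0, -90.0]
force: [-0.9, -0.7, 5.9]
finger_gap: 0.0399
clock: 26.78
tool_pos: [0.6072, 0.1396, 0.134]
eef_rot: [180.0, -0.0, -90.0]
force: [0.3, 0.1, -2.0]
finger_gap: 0.0402
tool [0.6072 0.1396 0.134 ] F [ 0.3  0.1 -2. ] gap 0.0402
wrist rim 6225 box [0.6071 0.1395] [0.0406 0.0508] z 0.1765 | base f e w
scene rim 111 box [0.6094 0.1388] [0.0341 0.0514] z 0.1781 | base 548 box [ 0.6206 -0.1365] [0.0591 0.0597] z 0.0121
```

```bash
python3 -m crank '[[[1.5,-0.1,0,0,1],[4.5,-0.3,0,0,1],[8.5,-0.5,0,0,1],[12.5,-0.7,0,0,1],[16.5,-0.9,0,0,1],[20.5,-1.1,0,0,1],[24,-1.2,0,0,1],[26.5,-1.27,0,0,1],[27.7,-1.27,0,0,1],[27.7,-1.27,0,0,1],[27.7,-1.27,0,0,1],[27.7,-1.27,0,0,1]]]' 60
python3 -m crank '[[[0,0,1,0,1],[0,0,3,0,1],[0,0,5,0,1],[0,0,5.5,0,1],[0,0,5.5,0,1],[0,0,5.5,0,1]]]' 60
python3 - <<'E'
from h import *
held(.027,.033,(.62,-.1375),'13.png')
E
```

```text
clock: 27.88
tool_pos: [0.6198, -0.1359, 0.1336]
eef_rot: [179.9, 0.1, -90.0]
force: [0.3, 0.1, -0.7]
finger_gap: 0.0404
clock: 28.38
tool_pos: [0.6204, -0.1364, 0.0793]
eef_rot: [180.0, 0.0, -89.9]
force: [0.3, -0.8, -1.1]
finger_gap: 0.0402
tool [ 0.6204 -0.1364  0.0793] F [ 0.3 -0.8 -1.1] gap 0.0402
wrist rim 6204 box [ 0.6202 -0.1364] [0.0406 0.0508] z 0.1217 | base 3751 box [ 0.6283 -0.1368] [0.0424 0.0581] z 0.0117
scene rim 157 box [ 0.6221 -0.1359] [0.0397 0.0501] z 0.1233 | base 528 box [ 0.6205 -0.136 ] [0.0591 0.0603] z 0.0118
```

View pics/wrist13.png

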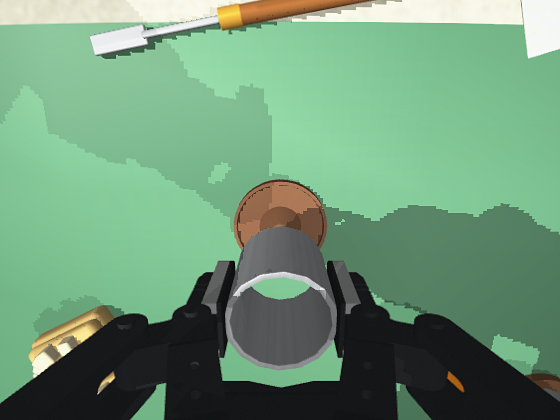

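Ring 42 is aligned with base 42 to within 1 mm.

```bash
python3 -m crank '[[[0,0,0.5,0,1],[0,0,1.5,0,1],[0,0,2.7,0,1],[0,0,3.8,0,1],[0,0,4.6,0,1],[0,0,5,0,1],[0,0,5.2,0,1],[0,0,5.3,0,1],[0,0,5.4,0,1],[0,0,5.5,0,1],[0,0,5.55,0,1],[0,0,5.55,0,1]]]' 60
python3 -m crank '[[[0,0,0.05,0,1],[0,0,0.1,0,1],[0,0,0.15,0,1],[0,0,0.15,0,1]]]' 60
```

```text
clock: 29.48
tool_pos: [0.6204, -0.1375, 0.0241]
eef_rot: [-180.0, -0.0, -90.0]
force: [-1.5, -0.3, -1.2]
finger_gap: 0.0401
clock: 29.82
tool_pos: [0.6202, -0.1374, 0.0223]
eef_rot: [180.0, -0.0, -90.0]
force: [-0.3, 0.8, -1.2]
finger_gap: 0.0401
```

```bash
python3 -m crank '[[[0,0,0.05,0,1],[0,0,0.07,0,1],[0,0,0.07,0,1]]]' 60
python3 -m crank '[[[0,0,0.05,0,1],[0,0,0.05,0,1]]]' 60
```

```text
clock: 30.07
tool_pos: [0.6203, -0.1374, 0.0216]
eef_rot: [180.0, -0.0, -90.0]
force: [0.2, 1.1, -1.0]
finger_gap: 0.0401
clock: 30.23
tool_pos: [0.6203, -0.1374, 0.0216]
eef_rot: [-180.0, -0.0, -90.0]
force: [-1.7, 0.4, 3.2]
finger_gap: 0.0406
```

```bash
python3 -m crank '[[[0,0,0.02,0,0.6],[0,0,0.02,0,0.3],[0,0,0.02,0,0],[0,0,0,0,0],[0,0,0,0,0],[0,0,0,0,0],[0,0,-2,0,0],[0,0,-5,0,0],[0,0,-9,0,0],[0,0,-13,0,0],[0,0,-17,0,0],[0,0,-17,0,0]]]' 60
python3 -m crank '[[[0,0,0,0,0],[0,2,-2,0,0],[0,6,-4,0,0],[0,10,-4,0,0],[0,14,-4,0,0],[0,16,-4,0,0],[0,17,-4,0,0],[0,17,-4,0,0],[0,17,-4,0,0]]]' 60
python3 - <<'E'
from h import *
print(r.get_state()['tool_pos'])
for n in('scene','top'):
    P,im,d=shot(n,n+'14.png');A=cloud(P,d).reshape(-1,3)
    for k,c,h in((32,(.4625,.129),.05),(42,(.62,-.137),.054),(52,(.4625,-.338),.058),(62,(.6115,.3265),.062)):
        print(n,k,*fit(A,c,h-.007,h+.006,.045),'| base',*fit(A,c,.004,.012,.045))
    print('model',*fit(A,(.5235,-.001),.02,.04,.055),'bottle',*fit(A,(.528,-.245),.02,.08,.04))
c=cv2.imread('pics/scene14.png'); cv2.imwrite('pics/s14.png',cv2.resize(c[120:400,80:450],None,fx=2,fy=2,interpolation=2))
E
```

```text
clock: 31.23
tool_pos: [0.6246, -0.139, 0.201]
eef_rot: [-179.2, -0.3, -90.0]
force: [2.2, -0.4, 0.2]
finger_gap: 0.0856
clock: 31.98
tool_pos: [0.4507, -0.1376, 0.2307]
eef_rot: [-180.0, 0.0, -90.0]
force: [-0.2, -0.8, 1.0]
finger_gap: 0.0853
[ 0.45071224 -0.13761459  0.2306734 ]
scene 32 80 box [0.4647 0.1283] [0.0313 0.0306] z 0.0512 | base 135 box [0.4636 0.1278] [0.0493 0.0482] z 0.0113
scene 42 175 box [ 0.6204 -0.1392] [0.041  0.0416] z 0.0564 | base 304 box [ 0.6186 -0.1374] [0.064  0.0594] z 0.0115
scene 52 257 box [ 0.4627 -0.3383] [0.05   0.0513] z 0.06 | base 390 box [ 0.4653 -0.3376] [0.0653 0.069 ] z 0.0112
scene 62 163 box [0.6113 0.3271] [0.0594 0.0665] z 0.0641 | base 191 box [0.6113 0.3208] [0.0791 0.0718] z 0.0116
model 446 box [ 0.5258 -0.0016] [0.0622 0.067 ] z 0.0346 bottle 474 box [ 0.5289 -0.2472] [0.0334 0.032 ] z 0.0731
top 32 49 box [0.464  0.1286] [0.0286 0.0308] z 0.0548 | base 261 box [0.4651 0.1303] [0.0793 0.0786] z 0.0109
top 42 74 box [ 0.6206 -0.1388] [0.0387 0.0406] z 0.0571 | base 249 box [ 0.6226 -0.1377] [0.0794 0.0759] z 0.0114
top 52 f e w | base f e w
top 62 119 box [0.612  0.3259] [0.0625 0.0607] z 0.0651 | base 310 box [0.6116 0.3258] [0.0796 0.0764] z 0.0117
model 404 box [5.225e-01 4.000e-04] [0.0683 0.0696] z 0.0374 bottle f e w
```

View pics/s14.png

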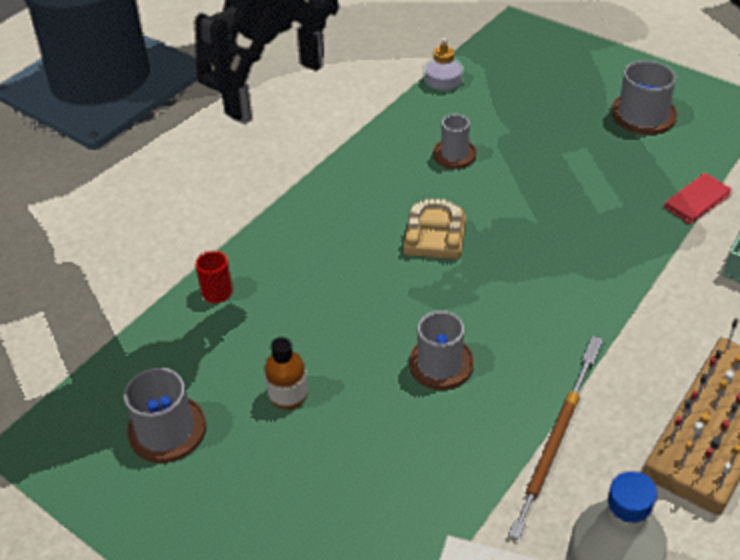

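All four rings stand on their own bases with the wax inside. The bottle and model have not moved. I'm handing in.

```bash
python3 -c "
from station import r,ticket
print(ticket.sign_off(), r.get_state()['clock'])"
```

```text
the job is handed in; nothing more can be done
the job is handed in; nothing more can be done
```

All four steel rings now stand released on the bases of their own size, with the wax inside. I worked in the order 52, 32, 62, 42 and handed the job in at about 32 s of the 102 s allowed.

- **Placing:** I gripped each ring across its outside, checked it over its base, and lowered it at about 1 mm per row until the wrist force showed contact. Contact was light, under 10 N, and came at the expected seat height each time. After that I released the ring and lifted away.
- **Last checks:** All four rims are level and measured 51 to 60 mm (scene camera, except 62 at 64 mm) against the nominal 50, 54, 58 and 62 mm. The roughly 2 mm excess is about the cameras' calibration error. Each ring is within about 2 mm of its base centre, against 5 mm of play.
- **Bases and other items:** The bases are about where they were. The stone model and the amber bottle measure the same as at the start within about 2 mm, and I left the red look-alike tube alone.
- **What disagreed:**
  - On the first ring (52), the tool settled about 5 mm off the commanded point, and the force read 30 N as the fingers closed. I corrected for the offset from the images before lowering.
  - In the final top view the arm hid ring 52 and the bottle, so only the scene camera confirms those two. Some base fits in that round were partly hidden by the rings.

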